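Cork between the lead and the tin

ROBOT

A 6-joint arm with a two-finger parallel gripper is mounted at the origin on the work surface. World frame = base frame: x ahead of the robot, y to its left, z up, the work surface at z = 0. Lengths are in m, angles in rad, forces in N, time in s.
With the tool pointing down it reaches from about 0.25 to 0.725 m from the base axis. Payload 4 kg.
Tool frame: the origin (TCP) lies between the finger pads; the fingertips stand 8 mm ahead of it and the grasp point (between the pads) lies 11 mm behind it; z points along the fingers, y is the line along which they close (so a half turn about z gives the same grasp; the last joint's range is limited). The gripper opens to 85 mm and grips with 20 to 120 N. Pads are 22 mm wide; open, the fingers measure 114 mm over their backs; the gripper's body (76 mm by 85 mm) begins 54 mm behind the grasp point. The pads swing forward as they close: fully open they stand 13 mm farther back than shut.
Start: joints at [-1.312, 0.241, 0.005, 1.335, 0, 1.571], TCP at [0.128, -0.483, 0.239] pointing down, gripper open.
Joint ranges: [-2.72, 2.72], [-1.05, 1.87], [-1.09, 1.28], [-1.99, 2.15], [-1.42, 1.44], [-3.14, 3.14]. Speed limits (rad/s): [2.79, 2.79, 3.14, 3.14, 3.14, 3.14].

INTERFACE

Orientations are given as [roll, pitch, yaw] about the fixed x, y, z axes, in that order (R = Rz(yaw) Ry(pitch) Rx(roll)).
In Python, from workcell import bot gives the robot as it stands. The module is installed in compiled form; this text tells all that it offers. Calls block until the motion is done:
- bot.move_to(position, orientation): joint-space move of the TCP to a pose.
- bot.line_to(position, attitude=None, speed=0.15, max_force=None): straight line of the TCP; attitude=None keeps the orientation; speed is the mean speed in m/s. With max_force (N) it stops when the force on the tool has changed by that much, and returns True; else False.
- bot.move_j(angles): joint-space move.
- bot.grip(opening, force=None): finger opening in m; force is the grip in N (None keeps the last); returns when the fingers have stopped.
- bot.sleep(seconds).
- bot.inverse_kinematics(position, orientation): joint angles nearest the present ones, or None.
- bot.get_state(): the state.
- bot.snapshot(name): name is "side" or "top" or "wrist"; returns the picture (384x512x3 uint8, blue, green, red); there is no depth.
- bot.get_calibration(name): a dict with "fx", "fy", "cx", "cy" (pixels), "rvec" (rotation vector, rad) and "tvec" (3), from world to camera coordinates, as OpenCV has them. Camera axes: x right, y down, z forward; pixel columns grow to the right and rows downward; lengths in m; the calibration is good to about 2 mm. A picture is of the moment at which its call begins: read the wrist's pose just before it. get_calibration takes no time and is no camera call; for the wrist camera it gives the pose at the moment of the call.
A pose or a line that the arm cannot do raises bot.Unreachable and nothing moves.
- bot.finish_job(): hands the job in; it is judged then, once.
Trained networks look in the newest picture that a camera, given by its name, has taken for a name from the list of things; names that differ only in an ending like _2 or _b are one class to them, and where a whole thing is asked for, a point or a joint stands for the part that bears it (a point fixed in the world has none). Each returns a list of dicts, best first, with "confidence" (0 to 1); they miss things now and then, are a little off and sometimes report something else, mostly with a low value. They report only what shows in the picture. A call takes as long as a camera call. They do not tell look-alikes from the thing itself.
- bot.silhouettes(label, camera): "mask" (384x512 bool, what is visible of it) and "bbox" ([left, top, right, bottom] in pixels, round what is visible of it).
- bot.mark_of(label, camera): "centre" ([column, row] in pixels: a listed point, or the origin of a listed thing).
The state is a dict: "time": time; "qpos": joint angles; "joint_velocities": joint speeds; "joint_efforts": joint torques, N m; "tcp_pos": TCP position; "eef_rot": TCP orientation; "contact_force": force on the tool from outside, world axes, zero at the start; "moment": the same for the moment, N m; "gripper_width": finger opening in m; "grasp_force": force on a finger pad.
Only numpy, scipy, OpenCV 4.12 (cv2) and the standard library are available. Lean on these libraries where they do the work, as an engineer would, in place of code of your own. Each camera call takes 0.05 s, during which the arm holds its last target. There are 200 camera calls.

TASK

Pack the pine sinker rack for the season so that the soft tin is not scratched: first lay the cork sheet flat, centred and lengthwise over the four lead sinkers and let go of it, then lay the bright tin spinner flat on the middle of the cork, lengthwise along it. Set both down rather than dropping them, let go, and do not knock over the amber glass jar.

Things in the scene. Friction and masses are not known exactly. Their poses are not given: they have to be found in the camera images.
- rack: Low pine rack fixed to the slate, 132 x 82 x 20 mm high (x, y, z), with four pockets holding four loose grey lead egg sinkers two by two; the sinkers' crowns stand at 32 mm above the slate, 12 mm proud of the pine, at x = -36 and +36, y = -18 and +18 mm. Origin: centre of its underside, on the slate; x along its length, z up. There is free space over and around it.
- cork: Stiff cork sheet on a plywood core, brown with dark flecks and a pale edge, 130 x 62 x 8 mm thick, about 45 g, loose and flat on the slate to one side (on the other side lies a galvanised plate of the same outline, not to be used). Origin: centre of its underside; x along its 130 mm length, y across its 62 mm width, z up. On the rack it rests on the sinkers' crowns.
- spinner: Bright silvery tin spinner with a blue stripe on top, a flat slab with round ends, 88 x 22 x 8 mm thick (thin hook and wire ring beyond its ends touch nothing), about 40 g, loose and flat on the slate. Origin: centre of its underside; x along its length, y across its width, z up; either end may lead. (A copper-brown one of the same shape is not to be used.)
- jar: Amber glass jar with a dark lid, 66 mm in diameter and 85 mm high, 0.3 kg, standing loose on the slate beyond the rack. Origin: centre of its underside; z up.
Not all that is in view belongs to the job. Several things look just like the rack: the one meant starts farthest from the robot's base.

How it is judged:
By the outcome, as a careful person would: the job done as asked, in the order asked, and still so for the second after the job is handed in, with the robot touching nothing.
It also fails if it takes over 61 s, if anything falls off the work surface, if the arm or the gripper's body presses on something with over 40 N, if the wrist force passes 120 N, or if a joint passes its speed limit or range.

## Working session

There is one attempt and no reset: what is moved stays moved. The work goes in short steps, each a Python script; the robot and the scene stay as the last script left them, time stands still between calls to the robot, and variables do not carry over. Pictures are saved under pics/ and viewed, at most 10 in all, crops included, and the job is handed in when it is done.

```bash
mkdir -p pics; cat > h.py <<'E'
import numpy as np, cv2
from workcell import bot
def pix2w(cam,uv,z,c=None):
    c=c or bot.get_calibration(cam)
    R,_=cv2.Rodrigues(np.array(c["rvec"],float)); t=np.array(c["tvec"],float).ravel()
    uv=np.atleast_2d(np.array(uv,float))
    d=np.c_[(uv[:,0]-c["cx"])/c["fx"],(uv[:,1]-c["cy"])/c["fy"],np.ones(len(uv))]@R
    o=-R.T@t
    return o+d*((z-o[2])/d[:,2])[:,None]
def rect(cam,mask,z,c=None):
    """min-area rectangle of mask projected on plane z: centre, length, width, yaw of long axis"""
    cs,_=cv2.findContours(mask.astype(np.uint8),cv2.RETR_EXTERNAL,cv2.CHAIN_APPROX_NONE)
    k=max(cs,key=cv2.contourArea)[:,0,:]
    p=pix2w(cam,k,z,c)[:,:2]
    (cx,cy),(w,h),a=cv2.minAreaRect((p*1000).astype(np.float32))
    if w<h: w,h,a=h,w,a+90
    a=(a+90)%180-90
    return np.r_[cx/1000,cy/1000,w/1000,h/1000,np.radians(a)]
E
python3 - <<'E'
from h import *
np.set_printoptions(precision=4,suppress=True)
a=bot.snapshot("top");b=bot.snapshot("side")
cv2.imwrite("pics/top.png",cv2.resize(a,(800,600)));cv2.imwrite("pics/side.png",cv2.resize(b,(800,600)))
Z=dict(rack=.02,cork=.008,spinner=.008,jar=.085)
for n in Z:
    for s in bot.silhouettes(n,"top"): print(n,round(s["confidence"],2),s["bbox"],rect("top",s["mask"],Z[n]))
    for s in bot.mark_of(n,"top"): print(" mark",round(s["confidence"],2),s["centre"],pix2w("top",s["centre"],0)[0])
print(bot.get_state()["time"], bot.get_state()["eef_rot"])
E
```

```text
rack 0.96 [201.8, 238.8, 244.4, 296.5] [0.3195 0.115  0.132  0.0817 0.2365]
rack 0.84 [122.7, 275.2, 162.1, 327.1] [0.233  0.3169 0.1322 0.088  0.03  ]
rack 0.74 [247.1, 175.6, 276.4, 222.8] [0.5062 0.0181 0.1345 0.0843 0.0979]
rack 0.74 [286.4, 227.2, 334.7, 282.1] [ 0.3692 -0.1222  0.1329  0.0852  0.3545]
 mark 0.83 [223.2, 264.4] [0.3307 0.1117 0.    ]
 mark 0.74 [140.6, 304.1] [0.219  0.3226 0.    ]
 mark 0.62 [309.8, 254.6] [ 0.3666 -0.1197  0.    ]
 mark 0.56 [260.4, 202.6] [0.5027 0.0189 0.    ]
cork 0.72 [142.9, 186.8, 183.9, 238.5] [0.4656 0.2791 0.1301 0.0631 0.42  ]
 mark 0.57 [162.7, 213.0] [0.4622 0.2868 0.    ]
spinner 0.8 [355.0, 151.0, 373.4, 178.9] [ 0.6222 -0.264   0.0836  0.025   0.4058]
 mark 0.68 [361.0, 165.6] [ 0.6206 -0.2604  0.    ]
jar 0.7 [262.7, 88.4, 285.6, 120.1] [ 0.7594 -0.0107  0.0923  0.062   0.0388]
 mark 0.94 [273.1, 112.5] [ 0.7698 -0.0072  0.    ]
 mark 0.43 [362.0, 163.3] [ 0.6274 -0.2633  0.    ]
0.5 [-3.1414  0.      0.2588]
```

View pics/top.png

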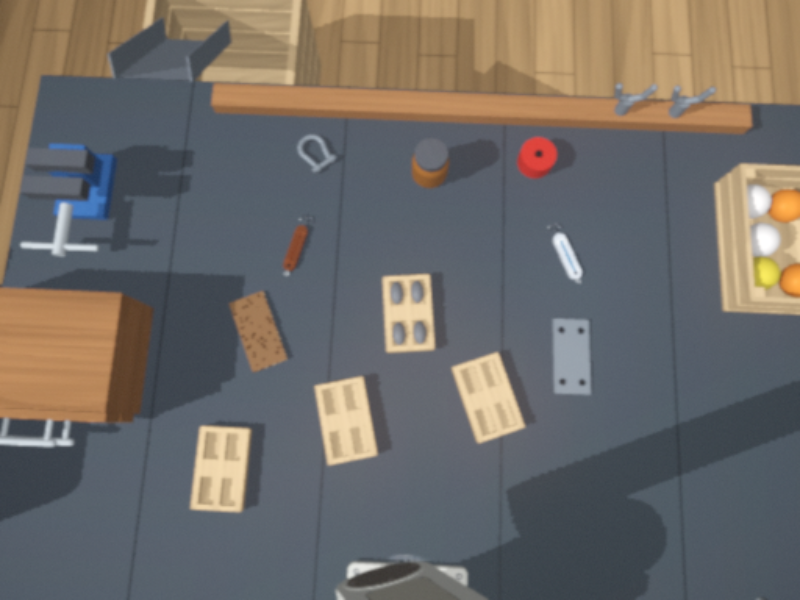

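View pics/side.png

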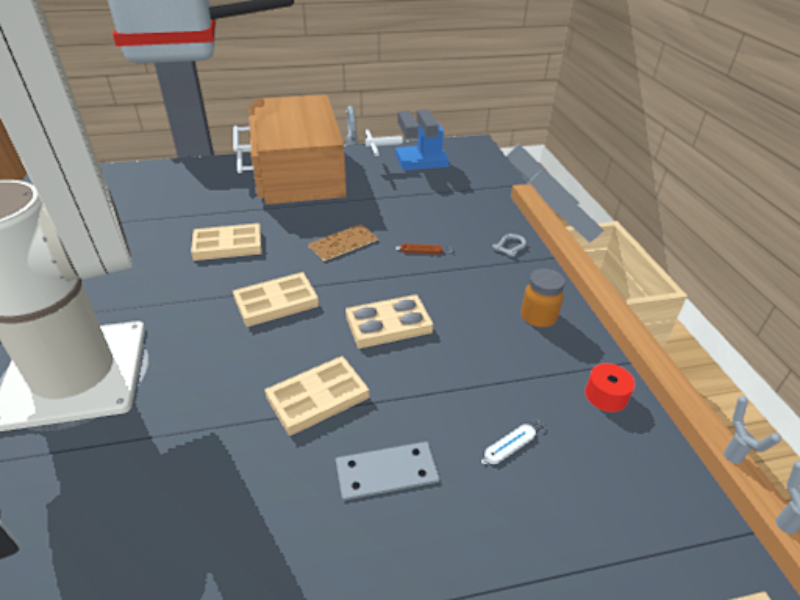

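The side and top views agree. There are four racks, in 800-px top-view pixels: (409,313), (346,420), (488,397) and (221,468). Only the one at (409,313) holds sinkers, and at 0.51 m it is the farthest from the base, so it is the one meant. The cork is the brown flecked sheet at (258,331), not the grey plate at (571,356). The spinner is the silvery one at (567,256), not the copper one at (296,248). The jar is at (430,162). Next I'll take wrist views over each to confirm and refine.

```bash
python3 - <<'E'
from h import *
np.set_printoptions(precision=4,suppress=True)
tiles=[]
def cam_off():
    c=bot.get_calibration("wrist");R,_=cv2.Rodrigues(np.array(c["rvec"],float));o=-R.T@np.array(c["tvec"]).ravel()
    return o-bot.get_state()["tcp_pos"],R[2],c
o,d,c=cam_off(); print(o,d,c["fx"])
for n,p,yaw,z in [("spinner",(.6206,-.2620),.406,.008),("rack",(.5045,.0185),.098,.02),("cork",(.464,.283),.42,.008)]:
    hgt=.22
    # put camera axis over target: tool-frame offset of camera rotates with yaw
    y0=bot.get_state()["eef_rot"][2]
    o,d,_=cam_off(); look=(o+d*((bot.get_state()["tcp_pos"][2]+o[2])/-d[2]))[:2]
    r=yaw-y0; M=np.array([[np.cos(r),-np.sin(r)],[np.sin(r),np.cos(r)]])
    t=np.array(p)-M@look
    for s in (1,.6,.3,0):
        q=np.array(p)-s*(M@look)
        if .27<np.hypot(*q)<.70:
            try: bot.move_to([*q,hgt],[np.pi,0,yaw]);break
            except bot.Unreachable: pass
    c=bot.get_calibration("wrist");im=bot.snapshot("wrist");tiles.append(cv2.resize(im,(400,300)))
    for s in bot.silhouettes(n,"wrist"): print(n,round(s["confidence"],2),s["bbox"],rect("wrist",s["mask"],z,c))
    for s in bot.mark_of(n,"wrist"): print(" mark",round(s["confidence"],2),s["centre"],pix2w("wrist",s["centre"],0,c)[0])
    print(bot.get_state()["tcp_pos"],bot.get_state()["time"])
tiles.append(tiles[0]*0)
cv2.imwrite("pics/w.png",np.vstack([np.hstack(tiles[:2]),np.hstack(tiles[2:])]))
E
```

```text
[0.0683 0.0183 0.1336] [-0.2701 -0.0709 -0.9602] 306.9889253327381
spinner 0.91 [249.4, 125.8, 267.7, 223.5] [ 0.6263 -0.2639  0.0922  0.0215  0.4263]
 mark 0.74 [261.6, 180.9] [ 0.6293 -0.2668  0.    ]
[ 0.6408 -0.2546  0.2204] 2.675
rack 0.89 [216.3, 133.9, 296.7, 250.2] [0.5099 0.0178 0.1332 0.0817 0.0998]
rack 0.64 [144.6, 271.3, 208.9, 352.1] [0.3422 0.1074 0.1155 0.0693 0.2351]
rack 0.62 [312.6, 253.8, 375.0, 355.2] [ 0.3727 -0.1032  0.1369  0.0493  0.3544]
 mark 0.91 [170.0, 315.0] [0.3252 0.117  0.    ]
 mark 0.88 [253.8, 190.0] [0.5107 0.0206 0.    ]
 mark 0.72 [350.9, 302.5] [ 0.368  -0.1233  0.    ]
[0.5372 0.0201 0.2199] 3.9583
cork 0.6 [228.9, 137.6, 284.0, 245.0] [0.4662 0.2804 0.1295 0.0618 0.4207]
 mark 0.85 [255.5, 192.4] [0.4663 0.2844 0.    ]
[0.4934 0.2957 0.22  ] 9.1167
```

View pics/w.png

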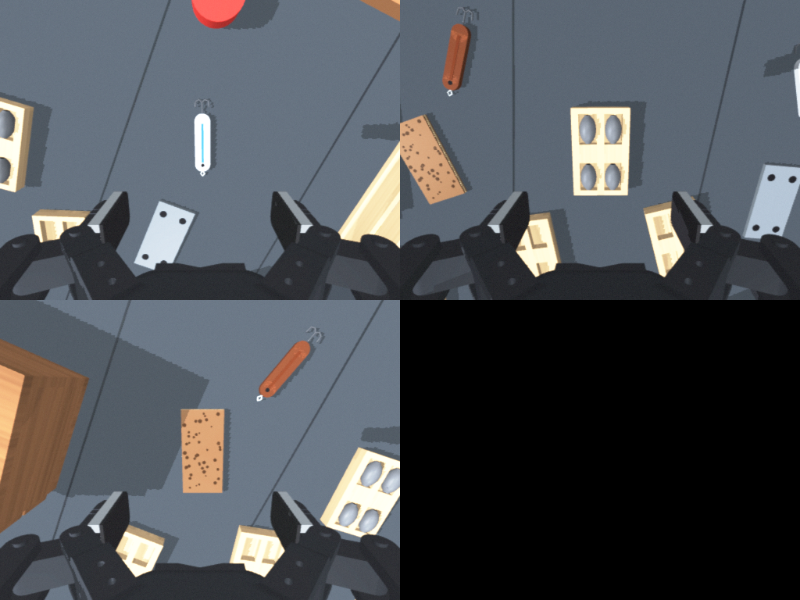

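The wrist crops confirm all three. The rack with sinkers is at about (600,150) in the top-right tile, the silver spinner with the blue stripe at (203,143), and the flecked cork at (202,450). Next I grasp the cork.

```bash
python3 - <<'E'
from h import *
np.set_printoptions(precision=4,suppress=True)
S=lambda k:bot.get_state()[k]
p=[.466,.280]; o=[np.pi,0,.4205]
bot.grip(.072,25)
bot.move_to([*p,.06],o)
bot.line_to([*p,.022],speed=.08)
hit=bot.line_to([*p,-.010],speed=.03,max_force=5)
z=S("tcp_pos")[2]; print("touch",hit,z,S("contact_force"))
bot.line_to([*p,z+.004],speed=.03)
bot.grip(.055,25)
print(S("gripper_width"),S("grasp_force"),S("tcp_pos"),S("contact_force"))
bot.line_to([*p,.05],speed=.05)
print(S("gripper_width"),S("grasp_force"),S("time"))
c=bot.get_calibration("wrist");im=bot.snapshot("wrist");cv2.imwrite("pics/g.png",im)
open("zg","w").write(str(z+.004))
E
```

```text
touch True -0.00025169717601524616 [-0.9508 -0.1621  5.9008]
0.06124335114194973 27.383650839328766 [0.466  0.28   0.0037] [ 0.0475 -0.6103  1.5931]
0.06099315984886283 27.23067283630371 13.0917
```

View pics/g.png

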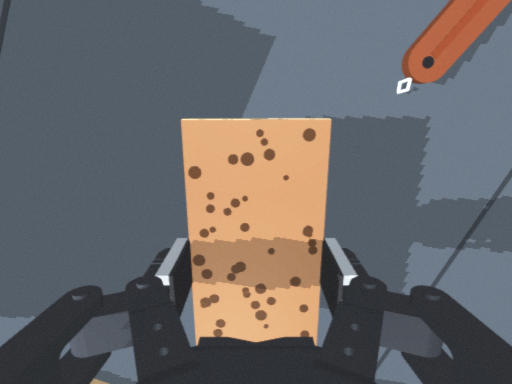

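The cork is held square: its far edge is at row 120, columns 182–330, with pads on both sides. Now I check the along-offset and place it.

```bash
python3 - <<'E'
from h import *
np.set_printoptions(precision=4,suppress=True)
S=lambda k:bot.get_state()[k]
t=np.array(S("tcp_pos"))
zg=float(open("zg").read())
e=pix2w("wrist",[256,120],t[2]-zg+.008)[0]-t
off=e[0]*np.cos(.4205)+e[1]*np.sin(.4205)-.065; print("along offset",off)
if abs(off)>.006: off=0
yaw=.0995; p=np.array([.5085,.0185])-off*np.array([np.cos(yaw),np.sin(yaw)]); o=[np.pi,0,yaw]
bot.line_to([*t[:2],.12])
bot.move_to([*p,.12],o)
bot.line_to([*p,zg+.040],speed=.08)
hit=bot.line_to([*p,zg+.028],speed=.02,max_force=2.5)
print("place",hit,S("tcp_pos")[2]-zg,S("contact_force"))
bot.grip(.074); bot.sleep(.2)
bot.line_to([*p,.12],speed=.1)
q=p+np.array([.03,.0])
bot.move_to([*q,.22],o)
c=bot.get_calibration("wrist");im=bot.snapshot("wrist");cv2.imwrite("pics/p.png",im)
for s in bot.silhouettes("cork","wrist"): print(s["confidence"],s["bbox"],rect("wrist",s["mask"],.04,c))
for s in bot.silhouettes("rack","wrist"): print("rack",s["confidence"],s["bbox"],rect("wrist",s["mask"],.02,c))
print(S("time"))
E
```

```text
along offset -1.357094462112185e-06
place True 0.03180180626553908 [ 0.0301 -0.4135  3.9122]
0.66 [220.3, 138.0, 283.4, 255.1] [0.5096 0.0192 0.1301 0.0616 0.0996]
rack 0.65 [218.6, 136.3, 293.7, 252.1] [0.5097 0.0178 0.1323 0.0818 0.0996]
rack 0.59 [309.9, 252.6, 378.4, 348.2] [ 0.3744 -0.0942  0.1263  0.0333  0.3537]
rack 0.57 [159.7, 273.8, 206.4, 346.3] [0.3476 0.0963 0.1103 0.0459 0.2263]
rack 0.48 [1.4, 315.1, 15.9, 333.5] [ 0.3062  0.3188  0.0255  0.0175 -0.1298]
22.4583
```

View pics/p.png

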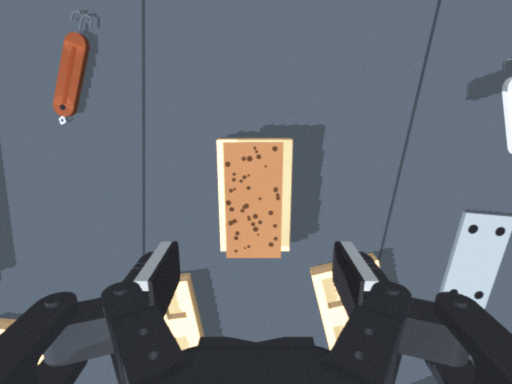

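The cork lies flat, centred on the rack to about 1.4 mm (cork spans columns 224–283, rack 217–292), with its yaw matching. Next is the spinner.

```bash
python3 - <<'E'
from h import *
np.set_printoptions(precision=4,suppress=True)
S=lambda k:bot.get_state()[k]
p=np.array([.626,-.264]); yaw=.426
bot.grip(.045,25)
bot.move_to([*p,.15],[np.pi,0,yaw])
c=bot.get_calibration("wrist");im=bot.snapshot("wrist")
R=[rect("wrist",s["mask"],.006,c) for s in bot.silhouettes("spinner","wrist")]
for r in R: print(r)
R=[r for r in R if np.hypot(*(r[:2]-p))<.008 and .08<r[2]<.1]
if R: p=R[0][:2]; yaw=R[0][4]
print(p,yaw)
o=[np.pi,0,yaw]
bot.move_to([*p,.05],o)
bot.line_to([*p,.022],speed=.08)
hit=bot.line_to([*p,-.012],speed=.03,max_force=5)
z=S("tcp_pos")[2]; print("touch",hit,z)
bot.line_to([*p,z+.0045],speed=.03)
bot.grip(.015,25)
print(S("gripper_width"),S("grasp_force"),S("contact_force"))
bot.line_to([*p,z+.06],speed=.06)
print(S("gripper_width"),S("grasp_force"),S("time"))
im2=bot.snapshot("wrist");cv2.imwrite("pics/s.png",np.hstack([cv2.resize(im,(400,300)),cv2.resize(im2,(400,300))]))
open("zs","w").write(str(z+.0045)+" "+str(yaw))
E
```

```text
[ 0.6342 -0.2609  0.1125  0.0215  0.4167]
[ 0.626 -0.264] 0.426
touch True 0.005922377140323188
0.021088800398743716 25.73226124048233 [-0.3386 -0.0556  0.0544]
0.020902757528675577 25.663215816020966 27.475
```

View pics/s.png

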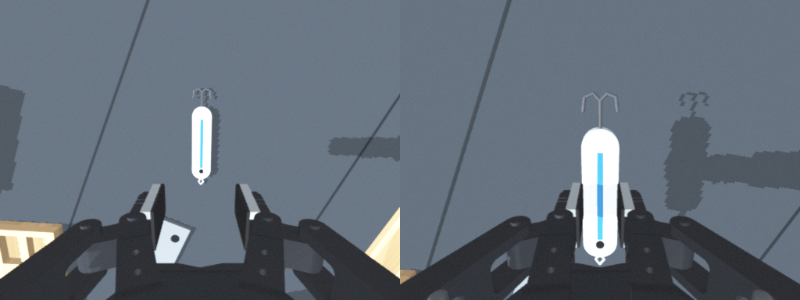

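The spinner is held straight, with its body ends at right-tile rows 127 and 255. I compute its offset along the tool and place it, with the yaw matched to the cork.

```bash
python3 - <<'E'
from h import *
np.set_printoptions(precision=4,suppress=True)
S=lambda k:bot.get_state()[k]
zs,yw=map(float,open("zs").read().split())
t=np.array(S("tcp_pos"))
im=cv2.imread("pics/s.png")[:,400:]
e=pix2w("wrist",[[256,127*1.28],[256,255*1.28]],t[2]-zs+.007)-t
al=e[:,:2]@[np.cos(yw),np.sin(yw)]; off=al.mean(); print("ends",al,"off",off)
if abs(abs(al[0]-al[1])-.088)>.006: off=al[0]-.044
print(off)
yaw=.0995; p=np.array([.5085,.0185])-off*np.array([np.cos(yaw),np.sin(yaw)]); o=[np.pi,0,yaw]
bot.line_to([*t[:2],.15])
bot.move_to([*p,.15],o)
bot.line_to([*p,zs+.050],speed=.1)
hit=bot.line_to([*p,zs+.036],speed=.02,max_force=2)
print("place",hit,S("tcp_pos")[2]-zs,S("contact_force"))
bot.grip(.045); bot.sleep(.2)
bot.line_to([*p,.13],speed=.1)
bot.move_to([p[0]+.02,p[1],.19],o)
c=bot.get_calibration("wrist");im=bot.snapshot("wrist");cv2.imwrite("pics/f.png",im)
for n,z in (("cork",.04),("spinner",.047)):
  for s in bot.silhouettes(n,"wrist")[:2]: print(n,s["confidence"],s["bbox"],rect("wrist",s["mask"],z,c))
bot.snapshot("top")
print("jar",[pix2w("top",m["centre"],0)[0] for m in bot.mark_of("jar","top")[:1]],S("time"))
b=bot.snapshot("side");cv2.imwrite("pics/fs.png",b)
E
```

```text
ends [ 0.046  -0.0421] off 0.0019646156396179275
0.0019646156396179275
place True 0.039579339718906786 [0.7364 0.257  4.3062]
cork 0.58 [217.1, 132.2, 288.0, 260.9] [0.5092 0.019  0.1316 0.0632 0.1007]
spinner 0.6 [240.0, 135.5, 266.5, 253.7] [0.5052 0.0186 0.0961 0.0219 0.0859]
jar [] 33.1083
```

View pics/f.png

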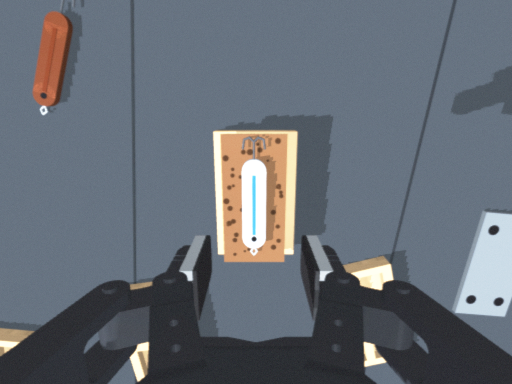

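View pics/fs.png

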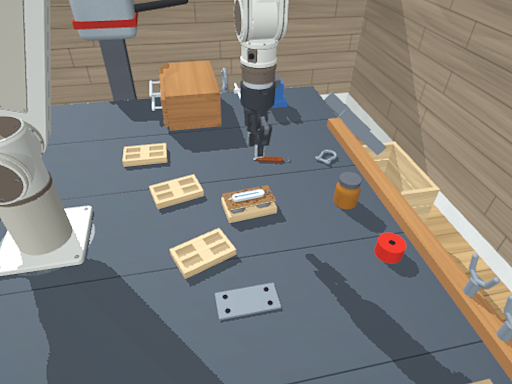

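The spinner lies flat along the cork (body rows 159–248, cork rows 132–261), the jar is upright, and the gripper is clear. I'll check the body centre and hand in if it is good.

```bash
python3 - <<'E'
from h import *
np.set_printoptions(precision=4,suppress=True)
s=pix2w("wrist",[[254,159],[254,248]],.046); k=pix2w("wrist",[[254,133],[254,262]],.040)
d=(s-k).mean(0); print(s,k,d)
if np.hypot(*d[:2])<.005: bot.sleep(.3); print(bot.finish_job(),bot.get_state()["time"])
E
```

```text
[[0.5486 0.0225 0.046 ]
 [0.4604 0.014  0.046 ]] [[0.5711 0.0248 0.04  ]
 [0.4418 0.0122 0.04  ]] [-0.002  -0.0002  0.006 ]
the job is handed in; nothing more can be done
the job is handed in; nothing more can be done
```

The job is handed in at about 33 s of the 61 s allowed: the cork lies over the four sinkers, about 1.4 mm off centre, with the spinner flat along it about 2 mm off its middle; both were set down and released, and the jar is still standing.

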